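# Make up two sampling kits

### The job

Make up the two sampling kits from the stock standing on the bench top itself (what stands on top of the drawer box stays there). The long three-bay tray gets the petri dish, lying flat and open side up, in its wide middle bay and the two screw-cap bottles, white and brown, one in each end bay (either way round); the short two-bay tray gets the dropper bottle in its narrow bay and the timer, face up, in its wide bay. Keep the bottles upright throughout, set everything fully down on the tray floors, and leave the glass stopper where it lies.

Things in the scene. Friction and masses are not known exactly. Their poses are not given: they have to be found in the camera images.
- long_tray: White plastic kit tray, open on top, fixed, 128 mm wide (own x), 256 mm long (own y); walls 4 mm thick, 18 mm high, floor 4 mm thick. Origin: centre of its underside; z up. Walled bays along its y: end bays centred at y = -89 and +89 mm (each 70 mm along y by 120 mm along x inside) and a wide middle bay at y = 0 (100 by 120 mm). A 9 mm lip juts from each end.
- short_tray: White plastic kit tray, open on top, fixed, 128 mm wide (own x), 182 mm long (own y); walls 4 mm thick, 18 mm high, floor 4 mm thick. Origin: centre of its underside; z up. Walled bays along its y: a narrow bay centred at y = -52 mm (70 mm along y by 120 mm along x inside) and a wide bay at y = +37 mm (100 by 120 mm). A 9 mm lip juts from each end.
- white_bottle_mid (a point): Translucent white reagent bottle with a blue screw cap: round body 43 mm across up to 76 mm, cap 25 mm across, 95 mm tall in all, standing. The point is its centre, 47.5 mm above its foot; z up along the bottle. About 110 g.
- brown_bottle_mid (a point): Large brown reagent bottle with a white screw cap: round body 48 mm across up to 84 mm, cap 28 mm across, 106 mm tall in all, standing. The point is its centre, 53 mm above its foot; z up along the bottle. About 170 g.
- dropper_bottle_mid (a point): Small brown dropper bottle with a black rubber bulb on top: round body 33 mm across up to 53 mm, then neck 19 mm and bulb 13 mm across, 88 mm tall in all, standing. The point is its centre, 44 mm above its foot; z up along the bottle. About 60 g.
- petri_dish_mid (a point): Clear round glass petri dish, 60 mm across, 14 mm high, open side up, lying flat. The point is its centre, 7 mm above its underside; z up. About 22 g.
- bench_timer_mid (a point): Grey bench timer with a display and buttons on top, lying flat: 58 mm along its own x, 64 mm along its own y, 18 mm high (20 mm at the buttons). The point is 9 mm above the centre of its underside; z up. About 60 g.
- glass_stopper_mid (a point): Loose frosted glass stopper lying on its side among the stock, 49 mm long along its own y, 24 mm thick; belongs to no kit. The point is its centre, 12 mm above the worktop.
Mind the look-alikes: they are no part of the job. Of the things that look like the part that bears white_bottle_mid, the largest one is meant.

How it is judged:
At the end, for the whole second after the job is handed in: Each thing in its own bay (centre within 20 mm along and 34 mm across the tray of the bay's centre is enough), foot within 5 mm of the tray floor, upright or flat within 0.12 rad, all released and at rest; white and brown bottle in either end bay; stopper within 30 mm of its start ((((x of white_bottle_mid in the frame of long_tray between -0.042 and 0.042 m and y of white_bottle_mid in the frame of long_tray between 0.069 and 0.109 m and z of white_bottle_mid in the frame of long_tray between 0.0465 and 0.0565 m and angle between white_bottle_mid's own z axis and vertical below 0.12 rad) and (x of brown_bottle_mid in the frame of long_tray between -0.042 and 0.042 m and y of brown_bottle_mid in the frame of long_tray between -0.109 and -0.069 m and z of brown_bottle_mid in the frame of long_tray between 0.052 and 0.062 m and angle between brown_bottle_mid's own z axis and vertical below 0.12 rad)) or ((x of white_bottle_mid in the frame of long_tray between -0.042 and 0.042 m and y of white_bottle_mid in the frame of long_tray between -0.109 and -0.069 m and z of white_bottle_mid in the frame of long_tray between 0.0465 and 0.0565 m and angle between white_bottle_mid's own z axis and vertical below 0.12 rad) and (x of brown_bottle_mid in the frame of long_tray between -0.042 and 0.042 m and y of brown_bottle_mid in the frame of long_tray between 0.069 and 0.109 m and z of brown_bottle_mid in the frame of long_tray between 0.052 and 0.062 m and angle between brown_bottle_mid's own z axis and vertical below 0.12 rad))) and x of petri_dish_mid in the frame of long_tray between -0.034 and 0.034 m and y of petri_dish_mid in the frame of long_tray between -0.024 and 0.024 m and z of petri_dish_mid in the frame of long_tray between 0.006 and 0.016 m and angle between each of petri_dish_mid, dropper_bottle_mid, bench_timer_mid's own z axis and vertical below 0.12 rad and x of dropper_bottle_mid in the frame of short_tray between -0.046 and 0.046 m and y of dropper_bottle_mid in the frame of short_tray between -0.074 and -0.03 m and z of dropper_bottle_mid in the frame of short_tray between 0.043 and 0.053 m and x of bench_timer_mid in the frame of short_tray between -0.034 and 0.034 m and y of bench_timer_mid in the frame of short_tray between 0.013 and 0.061 m and z of bench_timer_mid in the frame of short_tray between 0.008 and 0.018 m and linear speed of each of white_bottle, brown_bottle, petri_dish, dropper_bottle, bench_timer below 0.01 m/s and distance of glass_stopper_mid from where it was at the start of the episode below 0.03 m); the robot touches nothing.
It fails at once if a bottle is tipped over (more than 0.6 rad) (angle between any of white_bottle_mid, brown_bottle_mid, dropper_bottle_mid's own z axis and vertical above 0.6 rad).
It fails at once if the loose glass stopper is moved by more than 30 mm (distance of glass_stopper_mid from where it was at the start of the episode above 0.03 m).
It also fails if it takes over 115 s, if anything falls off the work surface, if the arm or the gripper's body presses on something with over 40 N, if the wrist force passes 120 N, or if a joint passes its speed limit or range.

### The arm

A 6-joint arm with a two-finger parallel gripper is mounted at the origin on a cart in front of the work surface, level with it; the furniture and walls round the work are solid. World frame = base frame: x ahead of the robot, y to its left, z up, the work surface at z = 0. Lengths are in m, angles in rad, forces in N, time in s.
With the tool pointing down it reaches from about 0.35 to 0.85 m from the base axis. Payload 8.1 kg.
Tool frame: the origin (TCP) lies midway between the tips of the shut fingers; the grasp point (between the pads) lies robot.grasp_offset behind it (robot.grasp_offset is the distance from the TCP to the grasp point, in m); z points along the fingers, y is the direction in which the jaws open and shut (so a half turn about z gives the same grasp; the last joint's range is limited). The gripper opens to 93 mm and grips with 3 to 60 N. Pads are 15 mm wide; open, the fingers measure 128 mm over their backs; the gripper's body (75 mm by 188 mm) begins 65 mm behind the grasp point.
Start: joints at [-1.34, 0.13, 1.488, -0, 1.523, -0.085], TCP at [0.186, -0.57, 0.219] pointing down, gripper open.
Joint ranges: [-2.96, 2.96], [-0.89, 2.26], [0.02, 2.5], [-1.34, 4.48], [0, 2.73], [-2.66, 2.66]. Speed limits (rad/s): [2.39, 2.39, 2.79, 3.14, 3.14, 3.14].

### API

Orientations are given as a rotation vector (axis times angle).
In Python, from plant import robot gives the robot as it stands.
- The arm moves only by the shell command python3 -m handwheel 'ROWS' [OPENING] [FORCE]. ROWS is text: rows parted by semicolons, each of 6 numbers parted by spaces: the shift along the world's x, y, z each as a share of 0.3 m, from -1 to 1, then the turn, a rotation vector about the world's x, y, z each as a share of 45 degrees, from -1 to 1. A call has 1 to 5 rows; each row is the pose to reach, as a shift and turn from the pose commanded when the call began; what a row does not reach only later rows make up. A row lasts 1/10 s, in which the tool goes at most 50 mm and 8.59 degrees, less where a joint would pass 70% of its speed; a pose out of reach is approached as far as the arm can. A call with a number of a shift or a turn outside -1 to 1 is refused whole. A call with a gripper value outside its range is refused whole. OPENING is the closure, from -1 (fully open) to 1 (shut), set as the call begins (- or left out, the last holds). The fingers move at their own pace and stop on an object; FORCE is the grip in N (left out, the last holds). Time passes only in rows, so rows that repeat a pose let the fingers close. It gives the time, the measured TCP pose, the force and the opening at its end, in the units of the state.
- robot.read_state(): the state, without advancing time (a new reading comes with each control period).
- robot.read_camera(name): name is "scene" or "top"; returns (picture, depth): 400x640x3 uint8, red, green, blue; 400x640 float32, m along the optical axis (not along the pixel's ray), 0 where there is no reading.
- robot.camera_model(name): a dict with "camera_matrix" (3x3 intrinsics, pixels), "pose" (4x4, takes a point from camera to world coordinates). Camera axes: x right, y down, z forward; pixel columns grow to the right and rows downward; lengths in m; the calibration is good to about 2 mm. A picture is of the moment at which its call begins. camera_model takes no time and is no camera call.
- robot.close_job(): hands the job in, once; it reports no verdict.
Trained networks look in the newest picture that a camera, given by its name, has taken for a name from the list of things; names that differ only in an ending like _2 or _b are one class to them, and where a whole thing is asked for, a point or a joint stands for the part that bears it (a point fixed in the world has none). Each returns a list of dicts, best first, with "conf" (0 to 1); they miss things now and then, are a little off and sometimes report something else, mostly with a low value. They report only what shows in the picture. A call takes as long as a camera call. They do not tell look-alikes from the thing itself.
- robot.look_for(camera, query): "rect" ([centre column, centre row, width, height] in pixels, round what is visible of it).
- robot.silhouettes(camera, query): "pixels" (400x640 bool, what is visible of it) and "rect" ([centre column, centre row, width, height] in pixels, round what is visible of it).
- robot.tip_of(camera, query): "at" ([row, column] in pixels: a listed point, or the origin of a listed thing).
The state is a dict: "t": time; "q": joint angles; "dq": joint speeds; "joint_torque": joint torques, N m; "tool_pos": TCP position; "orientation": TCP orientation; "force": force on the tool from outside, world axes, zero at the start; "wrist_torque": the same for the moment, N m; "opening": finger opening in m.
Only numpy, scipy, OpenCV 4.12 (cv2) and the standard library are available. Lean on these libraries where they do the work, as an engineer would, in place of code of your own. Each camera call takes 0.05 s, during which the arm holds its last target.

## Working session

There is one attempt and no reset: what is moved stays moved. The work goes in short steps, Python scripts to look and compute and a shell command to move; the robot and the scene stay as the last step left them, time stands still between calls to the robot, and variables do not carry over. Pictures are saved under pics/ and viewed, and the job is handed in when it is done.

```bash
mkdir -p pics; ls; python3 - <<'E'
from plant import robot
import cv2,numpy as np
print(robot.read_state()); print(robot.grasp_offset)
for c in ("scene","top"):
    p,d=robot.read_camera(c); cv2.imwrite(f"pics/{c}0.png",cv2.cvtColor(p,cv2.COLOR_RGB2BGR)); np.save(f"{c}_d0.npy",d)
    m=robot.camera_model(c); print(c,m)
E
```

```text
pics
{'t': 0.0, 'q': array([-1.34039072e+00,  1.31139237e-01,  1.48926278e+00, -3.65882057e-05,
        1.52302192e+00, -8.53569709e-02]), 'dq': array([-1.33296711e-05,  6.44835501e-04, -8.59300786e-04, -4.42073481e-04,
        4.53976580e-06,  2.19789554e-04]), 'joint_torque': array([-1.88706828e-03, -5.59838712e+01, -4.91763103e+01,  7.66134518e-02,
        3.55825166e-02, -1.79784565e-04]), 'tool_pos': array([ 0.18622634, -0.56976621,  0.21760962]), 'orientation': array([-3.10071788e+00, -4.93656678e-01,  2.65537850e-04]), 'force': array([-0.22169669, -0.52008363,  0.39449604]), 'wrist_torque': array([-0.0113467 , -0.01155971,  0.01056162]), 'opening': 0.09267759831967656}
0.0188
scene {'camera_matrix': array([[500.51264883,   0.        , 322.85466042],
       [  0.        , 500.51264883, 206.66780174],
       [  0.        ,   0.        ,   1.        ]]), 'pose': array([[-0.71628461, -0.53812056,  0.44425512,  0.03962072],
       [-0.69764318,  0.56608494, -0.4391376 ,  0.60758363],
       [-0.01517717, -0.62447906, -0.78089407,  1.00855139],
       [ 0.        ,  0.        ,  0.        ,  1.        ]])}
top {'camera_matrix': array([[376.99847721,   0.        , 321.77423585],
       [  0.        , 376.99847721, 191.72728953],
       [  0.        ,   0.        ,   1.        ]]), 'pose': array([[-0.02332038, -0.99871863,  0.04491386,  0.5295307 ],
       [-0.99936458,  0.02207704, -0.02798273,  0.09211114],
       [ 0.0269553 , -0.04553789, -0.99859887,  1.13304724],
       [ 0.        ,  0.        ,  0.        ,  1.        ]])}
```

View pics/scene0.png

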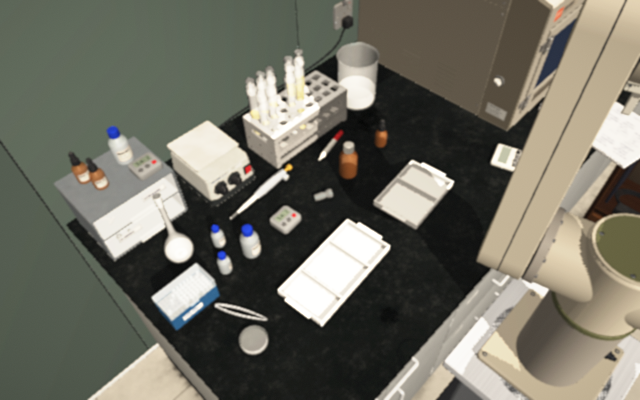

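View pics/top0.png

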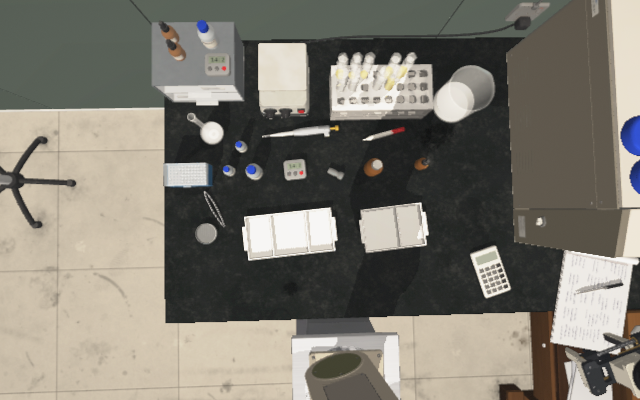

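```bash
cat > h.py <<'E'
from plant import robot
import cv2,numpy as np
def pix2w(c,u,v,d):
    m=robot.camera_model(c);K=m["camera_matrix"];T=m["pose"]
    p=np.array([(u-K[0,2])/K[0,0]*d,(v-K[1,2])/K[1,1]*d,d]);return T[:3,:3]@p+T[:3,3]
def ray_z(c,u,v,z):
    a=pix2w(c,u,v,1.0);o=robot.camera_model(c)["pose"][:3,3]
    return o+(a-o)*(z-o[2])/(a[2]-o[2])
def cloud(c,d):
    m=robot.camera_model(c);K=m["camera_matrix"];T=m["pose"]
    v,u=np.mgrid[0:400,0:640]
    P=np.stack([(u-K[0,2])/K[0,0]*d,(v-K[1,2])/K[1,1]*d,d],-1)
    return P@T[:3,:3].T+T[:3,3]
def snap(c,name):
    p,d=robot.read_camera(c);cv2.imwrite(f"pics/{name}.png",cv2.cvtColor(p,cv2.COLOR_RGB2BGR));return p,d
E
python3 - <<'E'
from h import *
C=cloud("top",np.load("top_d0.npy"));np.save("ct0.npy",C)
np.set_printoptions(precision=3,suppress=True)
for n in ["white_bottle_mid","brown_bottle_mid","dropper_bottle_mid","petri_dish_mid","bench_timer_mid","glass_stopper_mid","long_tray","short_tray"]:
  for cam in ("top","scene"):
    Cc=C if cam=="top" else cloud("scene",np.load("scene_d0.npy"))
    for s in robot.silhouettes(cam,n)[:4]:
        P=Cc[s["pixels"]];P=P[np.isfinite(P).all(1)]
        print(cam,n,round(s["conf"],2),np.round(s["rect"]),"med",np.median(P,0),"p2",np.percentile(P,2,axis=0),"p98",np.percentile(P,98,axis=0))
im=cv2.imread("pics/top0.png")[120:270,150:450];cv2.imwrite("pics/topz.png",cv2.resize(im,None,fx=2.66,fy=2.66,interpolation=cv2.INTER_CUBIC))
im=cv2.imread("pics/scene0.png")[120:370,140:460];cv2.imwrite("pics/scz.png",cv2.resize(im,None,fx=2.4,fy=2.4,interpolation=cv2.INTER_CUBIC))
print(robot.read_state()["t"])
E
```

```text
top white_bottle_mid 0.68 [243. 146.  12.   9.] med [0.715 0.292 0.046] p2 [0.706 0.283 0.024] p98 [0.726 0.305 0.069]
top white_bottle_mid 0.62 [228. 170.  10.  12.] med [0.647 0.329 0.044] p2 [0.635 0.319 0.006] p98 [0.662 0.343 0.068]
top white_bottle_mid 0.58 [254. 170.  22.  15.] med [0.64  0.253 0.066] p2 [0.623 0.238 0.021] p98 [0.661 0.277 0.098]
top white_bottle_mid 0.27 [293. 170.  23.  21.] med [0.649 0.142 0.018] p2 [ 0.621  0.109 -0.001] p98 [0.678 0.176 0.023]
scene white_bottle_mid 0.8 [251. 240.  20.  32.] med [0.632 0.265 0.06 ] p2 [0.621 0.244 0.006] p98 [0.654 0.279 0.098]
scene white_bottle_mid 0.75 [225. 262.  16.  20.] med [0.64  0.337 0.04 ] p2 [0.634 0.323 0.003] p98 [0.652 0.347 0.066]
scene white_bottle_mid 0.7 [218. 236.  14.  25.] med [0.711 0.301 0.039] p2 [0.703 0.284 0.001] p98 [0.735 0.312 0.069]
top brown_bottle_mid 0.76 [373. 167.  19.  16.] med [ 0.645 -0.081  0.074] p2 [ 0.627 -0.102  0.019] p98 [ 0.668 -0.066  0.109]
scene brown_bottle_mid 0.84 [348. 159.  16.  34.] med [ 0.638 -0.078  0.062] p2 [ 0.624 -0.102  0.004] p98 [ 0.662 -0.066  0.108]
to
[... 995 characters left out ...]
tray 0.73 [289. 234.  95.  53.] med [0.46  0.161 0.004] p2 [ 0.396  0.032 -0.   ] p98 [0.525 0.288 0.02 ]
top long_tray 0.17 [206. 236.  20.  21.] med [0.466 0.407 0.003] p2 [ 0.438  0.378 -0.002] p98 [0.493 0.433 0.017]
scene long_tray 0.69 [333. 272. 115. 110.] med [0.458 0.167 0.006] p2 [0.39  0.03  0.001] p98 [0.525 0.29  0.021]
top short_tray 0.72 [396. 228.  64.  49.] med [ 0.47  -0.15   0.004] p2 [ 0.408 -0.241 -0.001] p98 [ 0.533 -0.054  0.02 ]
top short_tray 0.71 [289. 233.  98.  55.] med [0.46  0.16  0.004] p2 [ 0.396  0.031 -0.001] p98 [0.528 0.289 0.02 ]
scene short_tray 0.92 [413. 193.  79.  67.] med [ 0.47  -0.15   0.006] p2 [ 0.403 -0.243  0.001] p98 [ 0.535 -0.053  0.021]
0.9
```

View pics/topz.png

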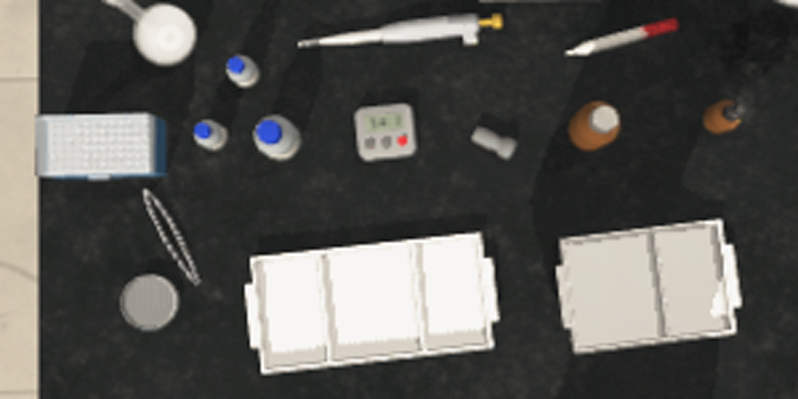

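View pics/scz.png

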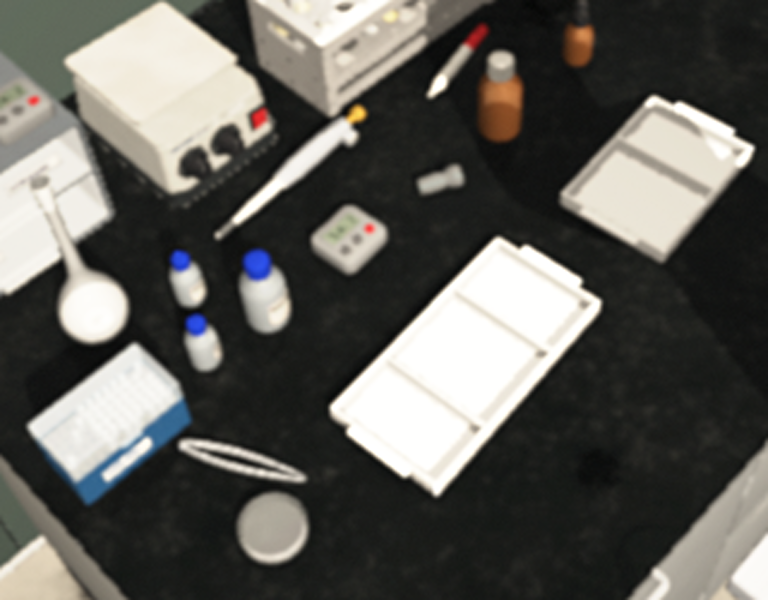

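```bash
python3 - <<'E'
from h import *
np.set_printoptions(precision=4,suppress=True)
C=[np.load("ct0.npy"),cloud("scene",np.load("scene_d0.npy"))]
for k,c in enumerate(C):
  print("cam",k)
  for n,x0,x1,y0,y1 in [("long",.36,.56,.0,.32),("short",.38,.57,-.27,-.03)]:
    m=(c[...,0]>x0)&(c[...,0]<x1)&(c[...,1]>y0)&(c[...,1]<y1)&(c[...,2]>.012)&(c[...,2]<.03)
    P=c[m][:,:2].astype(np.float32); print(n,cv2.minAreaRect(P),len(P))
    (cx,cy),(w,h),a=cv2.minAreaRect(P)
  for n,x,y,r,z0,z1 in [("wcap",.64,.253,.04,.085,.12),("wbody",.64,.255,.035,.02,.072),("bcap",.645,-.081,.04,.092,.13),("dbulb",.653,-.23,.03,.07,.11),("dbody",.653,-.23,.03,.02,.053),("petri",.467,.405,.05,.008,.03),("timer",.649,.142,.06,.01,.04),("stop",.635,.02,.05,.008,.04)]:
    m=(np.hypot(c[...,0]-x,c[...,1]-y)<r)&(c[...,2]>z0)&(c[...,2]<z1)
    P=c[m]; 
    if len(P)<4: print(n,len(P));continue
    print(n,len(P),"mean",P.mean(0),"rng",P.min(0),P.max(0),cv2.minAreaRect(P[:,:2].astype(np.float32)))
E
```

```text
cam 0
long ((0.4604410231113434, 0.1599891632795334), (0.12811732292175293, 0.2739504277706146), 4.743135452270508) 640
short ((0.47066202759742737, -0.14815866947174072), (0.1279994249343872, 0.20029385387897491), 5.785325050354004) 507
wcap 64 mean [0.6433 0.2582 0.0944] rng [0.6321 0.2465 0.0872] [0.6546 0.2706 0.0989] ((0.6438173651695251, 0.25839850306510925), (0.02368415705859661, 0.021527672186493874), 43.735130310058594)
wbody 135 mean [0.6394 0.2523 0.0576] rng [0.6223 0.2372 0.02  ] [0.6643 0.2791 0.0716] ((0.6428893208503723, 0.2578740417957306), (0.040801480412483215, 0.041997428983449936), 59.788108825683594)
bcap 82 mean [ 0.6481 -0.0886  0.1047] rng [ 0.6357 -0.1018  0.0926] [ 0.6599 -0.0765  0.1113] ((0.6478393077850342, -0.08920007199048996), (0.024200288578867912, 0.025329450145363808), 1.1396677494049072)
dbulb 22 mean [ 0.6573 -0.235   0.0823] rng [ 0.6515 -0.2419  0.0711] [ 0.6627 -0.2309  0.0917] ((0.6581157445907593, -0.23564107716083527), (0.010652958415448666, 0.010899774730205536), 44.73957824707031)
dbody 77 mean [ 0.6556 -0.2292  0.0412] rng [ 0.642  -0.25
[... 1869 characters left out ...]
] ((0.6546742916107178, -0.2321966290473938), (0.03208750858902931, 0.030876485630869865), 26.30774688720703)
petri 148 mean [0.4641 0.405  0.013 ] rng [0.4343 0.3753 0.0081] [0.4961 0.435  0.0209] ((0.4643033742904663, 0.4043187201023102), (0.059738896787166595, 0.06010671705007553), 25.765844345092773)
timer 500 mean [0.646  0.1428 0.0184] rng [0.6177 0.1082 0.0101] [0.6785 0.1754 0.0255] ((0.6482250094413757, 0.1411639153957367), (0.058821097016334534, 0.06566702574491501), 4.334479331970215)
stop 130 mean [0.6318 0.0209 0.0175] rng [ 0.614  -0.0023  0.0083] [0.6545 0.0442 0.0278] ((0.6328409910202026, 0.02069678157567978), (0.047891344875097275, 0.021025845780968666), 55.642913818359375)
```

```bash
python3 -m handwheel '0.5 0.667 0 0 0 0.95;0.5 0.667 0 0 0 0.95;0.5 0.667 0 0 0 0.95;0.5 0.667 0 0 0 0.95;0.5 0.667 0 0 0 0.95' -1 20
```

```text
t: 1.4
tool_pos: [0.3371, -0.3687, 0.2188]
orientation: [2.704, 1.598, 0.0]
force: [1.6, -0.5, -0.2]
opening: 0.093
```

```bash
python3 -m handwheel '0.5 0.667 0 0 0 0.75;0.5 0.667 0 0 0 0.75;0.5 0.667 0 0 0 0.75;0.5 0.667 0 0 0 0.75;0.5 0.667 0 0 0 0.75' && python3 -m handwheel '0.54 0.7 -0.2 0 0 0;0.54 0.7 -0.2 0 0 0;0.54 0.7 -0.2 0 0 0;0.54 0.7 -0.2 0 0 0;0.54 0.7 -0.2 0 0 0;' ; python3 -c "
from plant import robot
print(robot.read_state()['tool_pos'],robot.read_state()['orientation'])"
```

```text
t: 1.9
tool_pos: [0.4873, -0.1684, 0.219]
orientation: [2.124, 2.313, 0.0]
force: [0.5, -0.9, 0.1]
opening: 0.0933
t: 2.4
tool_pos: [0.6363, 0.0247, 0.1631]
orientation: [2.13, 2.309, 0.0]
force: [1.1, -1.6, 0.7]
opening: 0.0932
[0.63625412 0.02468082 0.16308814] [2.13018958e+00 2.30853899e+00 2.75132503e-04]
```

```bash
python3 -m handwheel '0.003 0.337 0 0 0 0.01;0.003 0.337 0 0 0 0.01;0.003 0.337 -0.3 0 0 0.01;0.003 0.337 -0.3 0 0 0.01;0.003 0.337 -0.3 0 0 0.01'; python3 - <<'E'
from h import *
p,d=snap("scene","s1");s=robot.read_state();print(s['tool_pos'],s['t'])
im=cv2.imread("pics/s1.png")[100:300,180:440];cv2.imwrite("pics/s1z.png",cv2.resize(im,None,fx=3,fy=3))
E
```

```text
t: 2.9
tool_pos: [0.6306, 0.124, 0.0659]
orientation: [-2.115, -2.312, 0.015]
force: [-1.3, -1.6, -1.0]
opening: 0.0928
[0.63297053 0.12376633 0.06994228] 2.95
```

View pics/s1z.png

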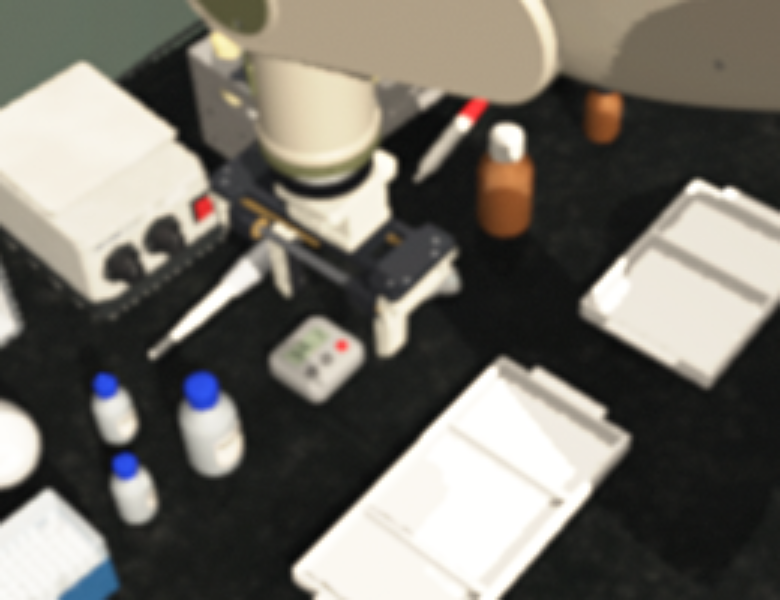

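```bash
python3 -m handwheel '0 0 0 0 0 0;0 0 0 0 0 0'
```

```text
t: 3.15
tool_pos: [0.6385, 0.1237, 0.0771]
orientation: [2.12, 2.314, 0.006]
force: [0.2, 0.2, 0.2]
opening: 0.0931
```

```bash
python3 -m handwheel '0.035 0.058 0 0 0 0;0.035 0.058 -0.1 0 0 0;0.035 0.058 -0.18 0 0 0;0.035 0.058 -0.18 0 0 0;0.035 0.058 -0.18 0 0 0'; python3 - <<'E'
from h import *
p,d=snap("scene","s2");s=robot.read_state();print(s['tool_pos'],s['t'])
im=cv2.imread("pics/s2.png")[100:300,180:440];cv2.imwrite("pics/s2z.png",cv2.resize(im,None,fx=3,fy=3))
E
```

```text
t: 3.65
tool_pos: [0.6475, 0.1411, 0.0213]
orientation: [2.122, 2.316, 0.002]
force: [0.1, 0.7, 1.1]
opening: 0.0924
[0.64834032 0.14122218 0.02219764] 3.7
```

View pics/s2z.png

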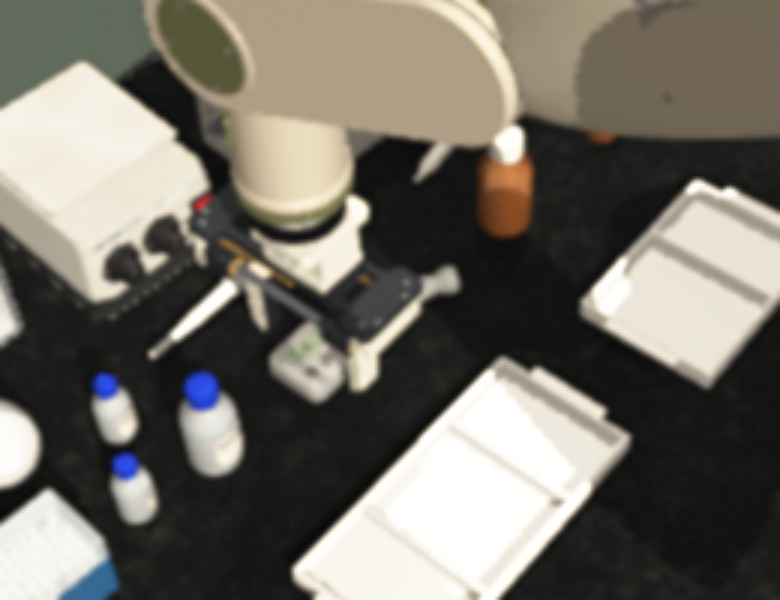

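```bash
python3 -m handwheel '0.002 0 -0.06 0 0 0;0.002 0 -0.06 0 0 0;0.002 0 -0.06 0 0 0' && python3 -m handwheel '0 0 0 0 0 0;0 0 0 0 0 0;0 0 0 0 0 0;0 0 0 0 0 0;0 0 0 0 0 0' 1 20
```

```text
t: 4.0
tool_pos: [0.647, 0.1412, 0.0012]
orientation: [-2.121, -2.317, 0.001]
force: [-0.1, -0.0, -0.4]
opening: 0.0925
t: 4.5
tool_pos: [0.6473, 0.1414, 0.0016]
orientation: [2.121, 2.317, 0.0]
force: [-0.9, -0.2, 0.4]
opening: 0.0576
```

```bash
python3 -m handwheel '0 0 0.15 0 0 0;-0.1 -0.1 0.25 0 0 0;-0.2 -0.25 0.25 0 0 0;-0.3 -0.4 0.25 0 0 0;-0.4 -0.55 0.25 0 0 0' && python3 -m handwheel '-0.15 -0.22 0 0 0 0.015;-0.2 -0.295 0 0 0 0.015;-0.2 -0.295 0 0 0 0.015;-0.2 -0.295 0 0 0 0.015;-0.2 -0.295 0 0 0 0.015'
```

```text
t: 5.0
tool_pos: [0.5339, -0.0133, 0.0769]
orientation: [2.12, 2.317, 0.001]
force: [0.6, -0.8, -0.3]
opening: 0.0578
t: 5.5
tool_pos: [0.4755, -0.1002, 0.0767]
orientation: [2.108, 2.329, 0.001]
force: [-0.1, 0.4, -1.2]
opening: 0.0579
```

```bash
python3 -m handwheel '0 0 0 0 0 0;0 0 0 0 0 0'
```

```text
t: 5.7
tool_pos: [0.4755, -0.0996, 0.0764]
orientation: [-2.106, -2.331, -0.0]
force: [-0.1, 0.7, -1.0]
opening: 0.0577
```

```bash
python3 -m handwheel '-0.029 -0.041 0 0 0 0;-0.029 -0.041 -0.12 0 0 0;-0.029 -0.041 -0.2 0 0 0;-0.029 -0.041 -0.2 0 0 0;-0.029 -0.041 -0.2 0 0 0'
```

```text
t: 6.2
tool_pos: [0.4661, -0.1123, 0.0165]
orientation: [-2.106, -2.33, 0.001]
force: [0.1, -0.5, -0.5]
opening: 0.0579
```

Lower 10 mm, then open partly (to about 75 mm, to stay off the tray walls).

```bash
python3 -m handwheel '0 0 -0.033 0 0 0;0 0 -0.035 0 0 0;0 0 -0.035 0 0 0' && python3 -m handwheel '0 0 0 0 0 0;0 0 0 0 0 0;0 0 0 0 0 0' -0.6
```

```text
t: 6.5
tool_pos: [0.4665, -0.113, 0.0064]
orientation: [2.107, 2.329, 0.0]
force: [0.7, 0.1, -0.8]
opening: 0.0576
t: 6.8
tool_pos: [0.4665, -0.1131, 0.0063]
orientation: [2.108, 2.329, 0.0]
force: [0.4, -0.1, 0.1]
opening: 0.0735
```

```bash
python3 -m handwheel '0 0 0.15 0 0 0;0 0.1 0.25 0 0 0;0 0.25 0.25 0 0 0;0 0.42 0.25 0 0 0;0 0.58 0.25 0 0 0' && python3 -m handwheel '0 0.16 0 0 0 0;0 0.33 0 0 0 0;0 0.5 0 0 0 0;0 0.66 0 0 0 0;0 0.83 0 0 0 0' -1 && python3 -m handwheel '0 0.15 0 0 0 0;0 0.3 0 0 0 0;0 0.3 0 0 0 0;0 0.3 0 0 0 0' && python3 - <<'E'
from h import *
p,d=snap("top","t3");s=robot.read_state();print(s['tool_pos'],s['t'],s['q'])
c=cloud("top",d)
m=(abs(c[...,0]-.467)<.05)&(abs(c[...,1]+.112)<.05)&(c[...,2]>.014)&(c[...,2]<.05);P=c[m];print(len(P),P.mean(0),P.max(0),cv2.minAreaRect(P[:,:2].astype(np.float32)))
im=cv2.imread("pics/t3.png")[120:270,150:450];cv2.imwrite("pics/t3z.png",cv2.resize(im,None,fx=2.66,fy=2.66,interpolation=cv2.INTER_CUBIC))
E
```

```text
t: 7.3
tool_pos: [0.4665, 0.0625, 0.0818]
orientation: [2.108, 2.327, 0.002]
force: [-0.2, 0.3, -0.4]
opening: 0.0741
t: 7.8
tool_pos: [0.4659, 0.3112, 0.0813]
orientation: [2.107, 2.329, 0.001]
force: [-0.1, 0.0, 0.0]
opening: 0.0928
t: 8.2
tool_pos: [0.4657, 0.3997, 0.0805]
orientation: [2.105, 2.332, -0.001]
force: [0.7, -0.6, 0.3]
opening: 0.0929
[0.46589242 0.39866634 0.08059164] 8.25 [ 6.24459186e-01  2.69147463e-01  1.58889908e+00 -4.36946613e-04
  1.28452013e+00  5.23995899e-01]
440 [ 0.46915652 -0.11297192  0.02152471] [ 0.51458451 -0.06273872  0.02845313] ((0.4681684672832489, -0.11093418300151825), (0.06425008177757263, 0.12030509114265442), 17.788724899291992)
```

View pics/t3z.png

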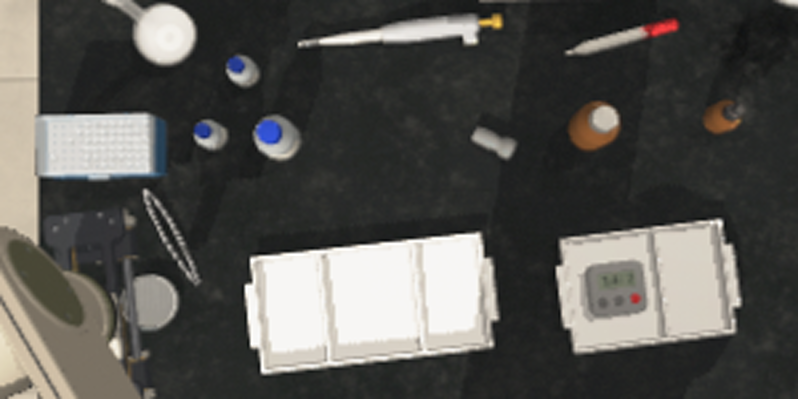

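```bash
python3 -m handwheel '0 0.021 0 0 0 0;0 0.021 -0.1 0 0 0;0 0.021 -0.2 0 0 0;0 0.021 -0.2 0 0 0;0 0.021 -0.2 0 0 0'; python3 - <<'E'
from h import *
p,d=snap("scene","s4");s=robot.read_state();print(s['tool_pos'],s['t'])
im=cv2.imread("pics/s4.png")[200:400,130:390];cv2.imwrite("pics/s4z.png",cv2.resize(im,None,fx=3,fy=3))
E
```

```text
t: 8.75
tool_pos: [0.466, 0.4043, 0.021]
orientation: [-2.109, -2.328, 0.002]
force: [-1.2, 0.4, 0.3]
opening: 0.0931
[0.46701476 0.40518607 0.02239592] 8.8
```

View pics/s4z.png

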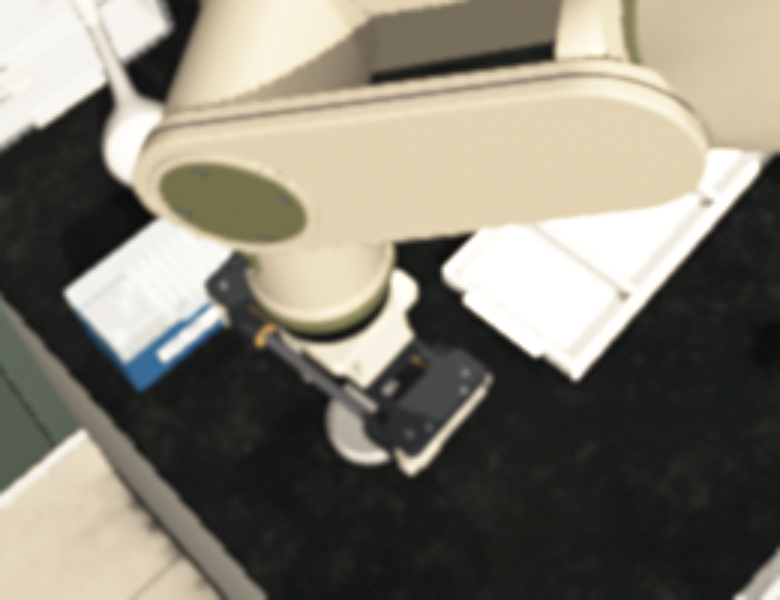

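```bash
python3 - <<'E'
import numpy as np
c=np.load("ct0.npy")
m=(c[...,1]>.36)&(c[...,1]<.46)&(c[...,0]>.52)&(c[...,0]<.7)&(c[...,2]>.015);P=c[m];print(P.min(0),P.max(0))
E
python3 -m handwheel '0 0 -0.06 0 0 0;0 0 -0.06 0 0 0;0 0 -0.06 0 0 0' && python3 -m handwheel '0 0 0 0 0 0;0 0 0 0 0 0;0 0 0 0 0 0;0 0 0 0 0 0;0 0 0 0 0 0' 1 12
```

```text
[0.60281405 0.38698134 0.01516494] [0.67064498 0.45995294 0.07651221]
t: 9.1
tool_pos: [0.4668, 0.4056, 0.0044]
orientation: [2.108, 2.329, 0.002]
force: [0.4, -0.2, 0.5]
opening: 0.0931
t: 9.6
tool_pos: [0.4661, 0.4054, 0.0031]
orientation: [-2.108, -2.329, -0.0]
force: [-1.3, -1.1, 1.4]
opening: 0.0593
```

```bash
python3 -m handwheel '0 0 0.15 0 0 0;0 -0.1 0.22 0 0 0;0 -0.25 0.22 0 0 0;-0.01 -0.4 0.22 0 0 0;-0.02 -0.55 0.22 0 0 0' && python3 -m handwheel '0 -0.15 0 0 0 -0.01;0 -0.29 0 0 0 -0.01;0 -0.29 0 0 0 -0.01;0 -0.29 0 0 0 -0.01;0 -0.29 0 0 0 -0.01'; python3 - <<'E'
from h import *
p,d=snap("scene","s5");s=robot.read_state();print(s['tool_pos'],s['t'],s['opening'])
im=cv2.imread("pics/s5.png")[150:350,200:460];cv2.imwrite("pics/s5z.png",cv2.resize(im,None,fx=3,fy=3))
E
```

```text
t: 10.1
tool_pos: [0.46, 0.239, 0.0692]
orientation: [2.107, 2.33, 0.001]
force: [0.9, -1.0, -0.1]
opening: 0.0592
t: 10.6
tool_pos: [0.4604, 0.1541, 0.0692]
orientation: [-2.117, -2.321, -0.001]
force: [0.3, -0.7, -1.2]
opening: 0.059
[0.46025432 0.15439846 0.06907063] 10.65 0.059359752262266266
```

View pics/s5z.png

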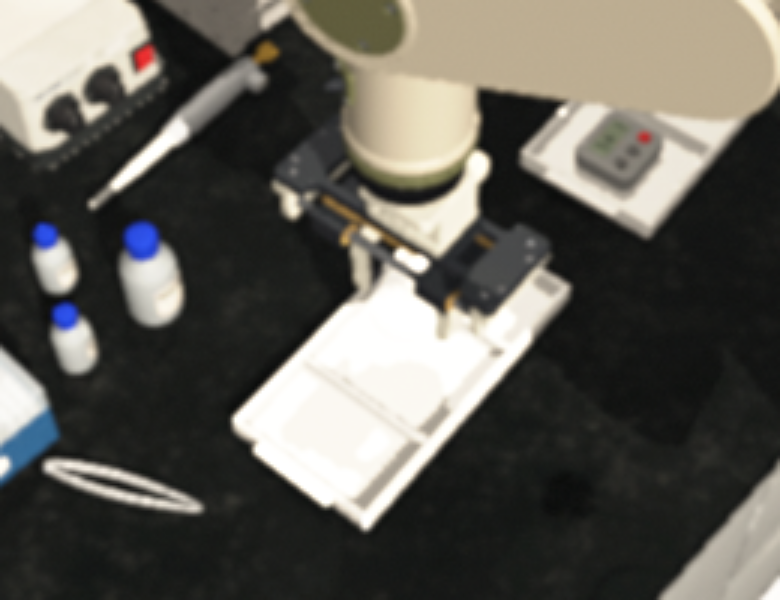

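```bash
python3 -m handwheel '0 0.016 0 0 0 0;0 0.016 -0.1 0 0 0;0 0.016 -0.17 0 0 0;0 0.016 -0.17 0 0 0;0 0.016 -0.17 0 0 0'
```

```text
t: 11.15
tool_pos: [0.4597, 0.1589, 0.018]
orientation: [-2.115, -2.322, 0.002]
force: [0.9, 0.3, 0.0]
opening: 0.0589
```

```bash
python3 -m handwheel '0 0 -0.034 0 0 0;0 0 -0.036 0 0 0;0 0 -0.036 0 0 0' && python3 -m handwheel '0 0 0 0 0 0;0 0 0 0 0 0;0 0 0 0 0 0' -0.65
```

```text
t: 11.45
tool_pos: [0.4604, 0.1582, 0.0074]
orientation: [2.117, 2.321, 0.0]
force: [0.6, -0.9, -0.2]
opening: 0.059
t: 11.75
tool_pos: [0.4604, 0.1581, 0.0075]
orientation: [2.117, 2.321, 0.001]
force: [0.0, -0.1, -0.5]
opening: 0.0754
```

```bash
python3 -m handwheel '0 0 0.16 0 0 0;0 0 0.32 0 0 0;0 0.05 0.47 0 0 0;0.14 0.12 0.47 0 0 0;0.28 0.2 0.47 0 0 0' -1 && python3 -m handwheel '0.14 0.05 0 0 0 0;0.28 0.11 0 0 0 0;0.33 0.14 0 0 0 0;0.33 0.14 0 0 0 0;0.33 0.14 0 0 0 0'; python3 - <<'E'
from h import *
p,d=snap("top","t6");s=robot.read_state();print(s['tool_pos'],s['t'],s['opening'])
im=cv2.imread("pics/t6.png")[120:270,150:450];cv2.imwrite("pics/t6z.png",cv2.resize(im,None,fx=2.66,fy=2.66,interpolation=cv2.INTER_CUBIC))
E
```

```text
t: 12.25
tool_pos: [0.5473, 0.2193, 0.1531]
orientation: [2.114, 2.318, 0.011]
force: [-0.2, -0.6, 0.6]
opening: 0.0932
t: 12.75
tool_pos: [0.6426, 0.2599, 0.1476]
orientation: [-2.116, -2.321, 0.002]
force: [-0.1, 0.7, -0.3]
opening: 0.0928
[0.64236007 0.25972251 0.14794328] 12.8 0.0929871011427747
```

View pics/t6z.png

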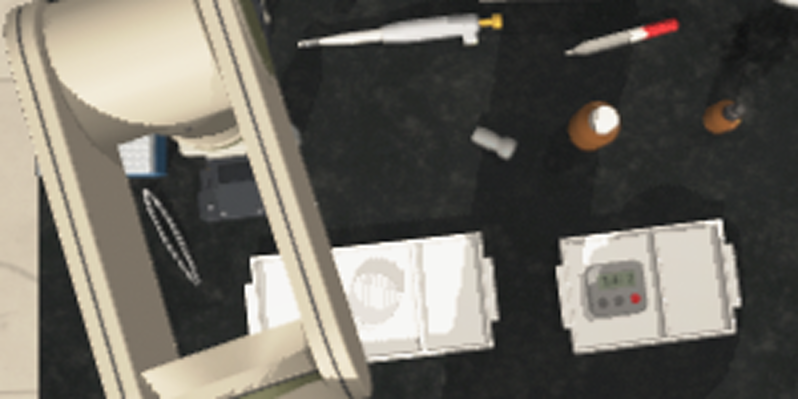

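```bash
python3 -m handwheel '0.003 -0.004 -0.1 0 0 0;0.003 -0.004 -0.22 0 0 0;0.003 -0.004 -0.34 0 0 0;0.003 -0.004 -0.365 0 0 0;0.003 -0.004 -0.365 0 0 0' && python3 -m handwheel '0 0 0 0 0 0;0 0 0 0 0 0;0 0 0 0 0 0;0 0 0 0 0 0;0 0 0 0 0 0' 1 20
```

```text
t: 13.3
tool_pos: [0.6421, 0.2581, 0.0376]
orientation: [-2.116, -2.32, 0.005]
force: [-0.9, -0.2, 0.6]
opening: 0.0932
t: 13.8
tool_pos: [0.6445, 0.2591, 0.0393]
orientation: [2.117, 2.321, 0.001]
force: [-0.5, -1.1, -0.5]
opening: 0.0575
```

```bash
python3 -m handwheel '0 0 0 0 0 0;0 0 0 0 0 0;0 0 0 0 0 0;0 0 0 0 0 0' && python3 -m handwheel '0 0 0.03 0 0 0;0 0 0.08 0 0 0;0 0 0.14 0 0 0;0 0 0.17 0 0 0;0 0 0.17 0 0 0'
```

```text
t: 14.2
tool_pos: [0.6439, 0.2589, 0.0386]
orientation: [-2.117, -2.321, 0.001]
force: [-1.0, 0.2, 1.4]
opening: 0.0429
t: 14.7
tool_pos: [0.6462, 0.2596, 0.0935]
orientation: [2.115, 2.319, 0.008]
force: [0.4, -0.1, -0.9]
opening: 0.0424
```

```bash
python3 -m handwheel '-0.1 0 0 0 0 0;-0.22 -0.01 0 0 0 0;-0.35 -0.02 0 0 0 0;-0.48 -0.03 0 0 0 0;-0.6 -0.039 0 0 0 0' && python3 -m handwheel '-0.03 0 0 0 0 0;-0.03 0 0 0 0 0;-0.03 0 0 0 0 0'; python3 - <<'E'
from h import *
p,d=snap("scene","s7");s=robot.read_state();print(s['tool_pos'],s['t'],s['opening'])
im=cv2.imread("pics/s7.png")[150:350,200:460];cv2.imwrite("pics/s7z.png",cv2.resize(im,None,fx=3,fy=3))
E
```

```text
t: 15.2
tool_pos: [0.462, 0.2468, 0.089]
orientation: [-2.117, -2.321, 0.001]
force: [0.0, 0.7, -0.3]
opening: 0.0425
t: 15.5
tool_pos: [0.4563, 0.2475, 0.0903]
orientation: [2.116, 2.321, 0.002]
force: [1.8, -0.4, -0.5]
opening: 0.0426
[0.45657783 0.24744044 0.09024707] 15.55 0.04255090565843468
```

View pics/s7z.png

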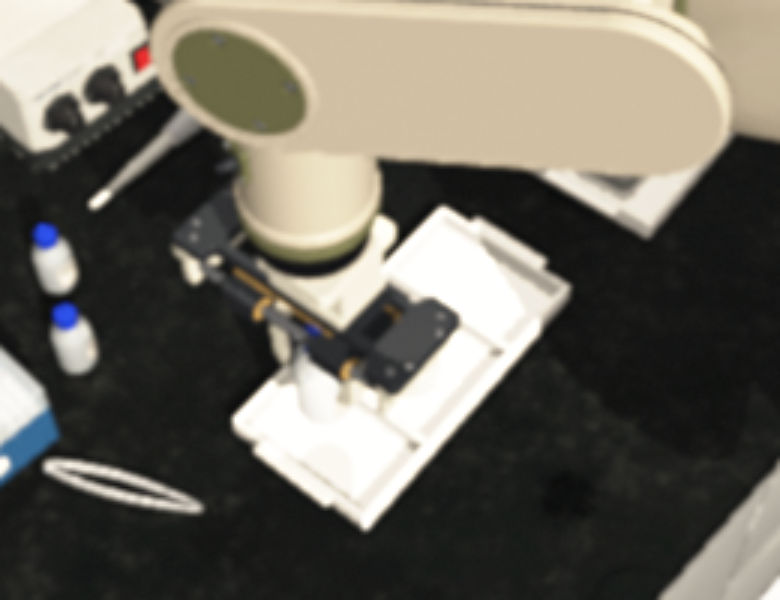

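```bash
python3 -m handwheel '-0.013 0.002 0 0 0 0;-0.013 0.002 -0.08 0 0 0;-0.013 0.002 -0.13 0 0 0;-0.013 0.002 -0.13 0 0 0;-0.013 0.002 -0.13 0 0 0'
```

```text
t: 16.05
tool_pos: [0.4509, 0.2476, 0.0502]
orientation: [-2.117, -2.32, 0.002]
force: [0.1, 0.4, -0.9]
opening: 0.0425
```

```bash
python3 -m handwheel '0 0 -0.024 0 0 0;0 0 -0.026 0 0 0;0 0 -0.026 0 0 0;0 0 -0.026 0 0 0' && python3 -m handwheel '0 0 0 0 0 0;0 0 0 0 0 0;0 0 0 0 0 0;0 0 0 0 0 0' -0.6
```

```text
t: 16.45
tool_pos: [0.4514, 0.2479, 0.0432]
orientation: [2.117, 2.321, 0.001]
force: [-1.3, 0.0, -1.8]
opening: 0.0424
t: 16.85
tool_pos: [0.4513, 0.2479, 0.043]
orientation: [2.117, 2.321, 0.0]
force: [-0.0, -0.1, 0.5]
opening: 0.0698
```

```bash
python3 -m handwheel '0 0 0.16 0 0 0;0 0 0.32 0 0 0;0.04 -0.05 0.39 0 0 0;0.12 -0.18 0.39 0 0 0;0.2 -0.32 0.39 0 0 0' -1 && python3 -m handwheel '0.1 -0.15 0 0 0 0;0.19 -0.3 0 0 0 0;0.28 -0.45 0 0 0 0;0.36 -0.59 0 0 0 0;0.44 -0.73 0 0 0 0' && python3 -m handwheel '0 -0.07 0 0 0 0;0 -0.07 0 0 0 0;0 -0.07 0 0 0 0;0 -0.07 0 0 0 0'; python3 - <<'E'
from h import *
p,d=snap("top","t8");s=robot.read_state();print(s['tool_pos'],s['t'],s['opening'])
c=cloud("top",d)
m=(np.hypot(c[...,0]-.452,c[...,1]-.248)<.03)&(c[...,2]>.085);P=c[m];print(len(P),P.min(0),P.max(0),P.mean(0))
im=cv2.imread("pics/t8.png")[120:270,150:450];cv2.imwrite("pics/t8z.png",cv2.resize(im,None,fx=2.66,fy=2.66,interpolation=cv2.INTER_CUBIC))
E
```

```text
t: 17.35
tool_pos: [0.5126, 0.1518, 0.1617]
orientation: [2.113, 2.323, 0.005]
force: [0.2, -0.2, 0.3]
opening: 0.0931
t: 17.85
tool_pos: [0.6411, -0.0641, 0.1598]
orientation: [2.117, 2.321, 0.0]
force: [0.6, 0.8, -0.1]
opening: 0.093
t: 18.25
tool_pos: [0.6401, -0.0818, 0.1599]
orientation: [-2.116, -2.322, -0.0]
force: [0.1, 0.1, -0.3]
opening: 0.0933
[ 0.64017784 -0.08166257  0.16003139] 18.3 0.09305430572100976
69 [0.44312068 0.23588113 0.08529305] [0.46496954 0.25873535 0.10261874] [0.45393322 0.24723507 0.09759387]
```

View pics/t8z.png

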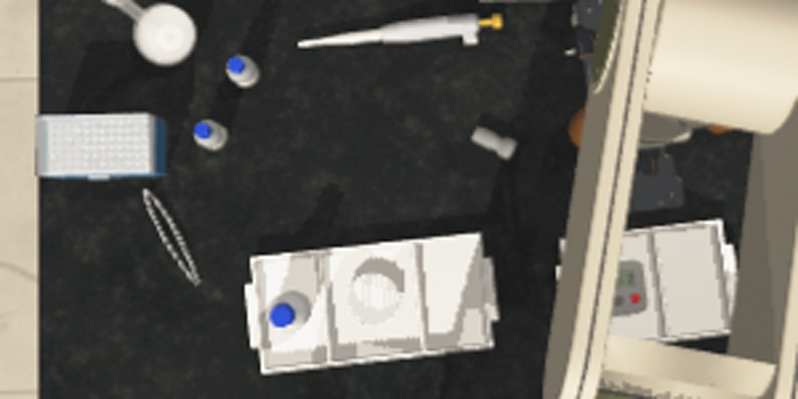

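```bash
python3 -m handwheel '0.023 -0.024 -0.03 0 0 0;0.023 -0.024 -0.15 0 0 0;0.023 -0.024 -0.28 0 0 0;0.023 -0.024 -0.4 0 0 0;0.023 -0.024 -0.4 0 0 0' && python3 -m handwheel '0 0 0 0 0 0;0 0 0 0 0 0;0 0 0 0 0 0;0 0 0 0 0 0;0 0 0 0 0 0' 1 25 && python3 -m handwheel '0 0 0 0 0 0;0 0 0 0 0 0;0 0 0 0 0 0'
```

```text
t: 18.8
tool_pos: [0.6422, -0.0888, 0.0326]
orientation: [-2.109, -2.315, 0.009]
force: [-1.7, -0.0, -1.8]
opening: 0.0933
t: 19.3
tool_pos: [0.648, -0.0906, 0.0412]
orientation: [2.116, 2.32, 0.002]
force: [0.4, 0.1, -1.2]
opening: 0.0574
t: 19.6
tool_pos: [0.6475, -0.0904, 0.0404]
orientation: [2.117, 2.321, 0.0]
force: [-1.7, -0.6, 3.1]
opening: 0.0476
```

```bash
python3 -m handwheel '0 0 0.03 0 0 0;0 0 0.09 0 0 0;0 0 0.15 0 0 0;-0.03 0.02 0.18 0 0 0;-0.1 0.08 0.18 0 0 0' && python3 -m handwheel '-0.1 0.09 0 0 0 0;-0.21 0.19 0 0 0 0;-0.32 0.29 0 0 0 0;-0.43 0.39 0 0 0 0;-0.5 0.455 0 0 0 0' && python3 -m handwheel '0 0 0 0 0 0;0 0 0 0 0 0;0 0 0 0 0 0'
```

```text
t: 20.1
tool_pos: [0.6198, -0.0678, 0.098]
orientation: [2.115, 2.316, 0.005]
force: [-0.4, 0.0, -1.4]
opening: 0.0476
t: 20.6
tool_pos: [0.4654, 0.0717, 0.0949]
orientation: [2.116, 2.322, 0.001]
force: [1.0, 0.5, -0.6]
opening: 0.0478
t: 20.9
tool_pos: [0.4685, 0.0696, 0.0949]
orientation: [2.116, 2.32, 0.002]
force: [-0.5, 0.3, -1.8]
opening: 0.0481
```

```bash
python3 -m handwheel '-0.003 0.005 0 0 0 0;-0.003 0.005 -0.08 0 0 0;-0.003 0.005 -0.142 0 0 0;-0.003 0.005 -0.142 0 0 0;-0.003 0.005 -0.142 0 0 0'
```

```text
t: 21.4
tool_pos: [0.4663, 0.0712, 0.0512]
orientation: [-2.117, -2.32, 0.001]
force: [-0.6, 0.5, -1.3]
opening: 0.0479
```

```bash
python3 -m handwheel '0 0 -0.022 0 0 0;0 0 -0.025 0 0 0;0 0 -0.025 0 0 0;0 0 -0.025 0 0 0'
```

```text
t: 21.8
tool_pos: [0.4668, 0.0716, 0.0443]
orientation: [2.116, 2.321, 0.001]
force: [0.5, -0.4, 0.4]
opening: 0.0478
```

```bash
python3 -m handwheel '0 0 0 0 0 0;0 0 0 0 0 0;0 0 0 0 0 0;0 0 0 0 0 0' -0.6 && python3 -m handwheel '0 0 0.16 0 0 0;0 0 0.32 0 0 0;0.04 -0.05 0.38 0 0 0;0.12 -0.18 0.38 0 0 0;0.2 -0.32 0.38 0 0 0' -1 && python3 -m handwheel '0.1 -0.15 0 0 0 0;0.19 -0.3 0 0 0 0;0.28 -0.45 0 0 0 0;0.36 -0.59 0 0 0 0;0.43 -0.7 0 0 0 0' && python3 -m handwheel '0 0 0 0 0 0;0 0 0 0 0 0'; python3 - <<'E'
from h import *
p,d=snap("top","t9");s=robot.read_state();print(s['tool_pos'],s['t'],s['opening'])
c=cloud("top",d)
for x,y,z in((.452,.248,.085),(.4675,.071,.092)):
 m=(np.hypot(c[...,0]-x,c[...,1]-y)<.03)&(c[...,2]>z);P=c[m];print(len(P),P.min(0),P.max(0),P.mean(0))
im=cv2.imread("pics/t9.png")[120:270,150:450];cv2.imwrite("pics/t9z.png",cv2.resize(im,None,fx=2.66,fy=2.66,interpolation=cv2.INTER_CUBIC))
E
```

```text
t: 22.2
tool_pos: [0.4663, 0.0717, 0.0438]
orientation: [-2.117, -2.321, -0.0]
force: [0.4, -0.5, -0.1]
opening: 0.0728
t: 22.7
tool_pos: [0.5279, -0.0248, 0.1595]
orientation: [2.112, 2.322, 0.003]
force: [0.4, 0.5, 0.1]
opening: 0.0929
t: 23.2
tool_pos: [0.6559, -0.2366, 0.1574]
orientation: [-2.117, -2.321, 0.0]
force: [0.9, 0.5, 1.1]
opening: 0.0929
t: 23.4
tool_pos: [0.6549, -0.2351, 0.1561]
orientation: [-2.117, -2.318, 0.001]
force: [-0.2, 0.8, -0.2]
opening: 0.0929
[ 0.6549077  -0.23399016  0.15696112] 23.45 0.09322613241094009
71 [0.44287515 0.23570717 0.08600234] [0.46507354 0.25869104 0.10274794] [0.45411858 0.24694618 0.09755473]
79 [0.45578006 0.0597376  0.0991883 ] [0.48241402 0.08435462 0.11305649] [0.46921295 0.07239529 0.10952472]
```

View pics/t9z.png

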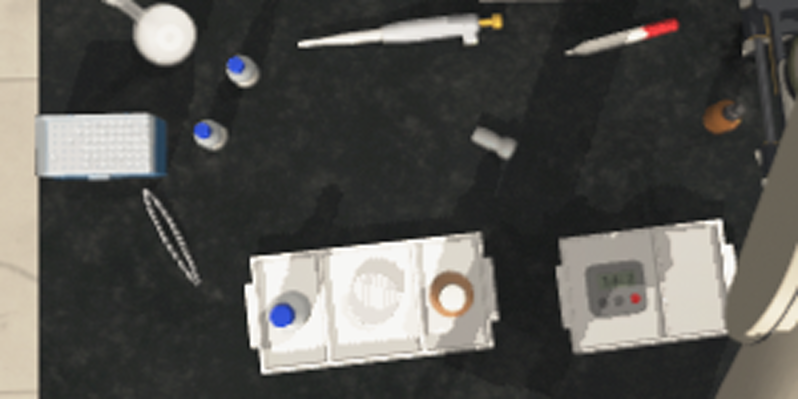

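```bash
python3 -m handwheel '0.004 -0.003 -0.1 0 0 0;0.004 -0.003 -0.22 0 0 0;0.004 -0.003 -0.34 0 0 0;0.004 -0.003 -0.43 0 0 0;0.004 -0.003 -0.455 0 0 0' && python3 -m handwheel '0 0 0 0 0 0;0 0 0 0 0 0;0 0 0 0 0 0;0 0 0 0 0 0;0 0 0 0 0 0' 1 15 && python3 -m handwheel '0 0 0 0 0 0;0 0 0 0 0 0;0 0 0 0 0 0;0 0 0 0 0 0;0 0 0 0 0 0'
```

```text
t: 23.95
tool_pos: [0.6537, -0.2324, 0.0178]
orientation: [-2.111, -2.319, 0.003]
force: [-0.6, -0.3, -1.3]
opening: 0.0928
t: 24.45
tool_pos: [0.6573, -0.2356, 0.0226]
orientation: [2.116, 2.32, 0.001]
force: [-0.2, 0.3, 0.4]
opening: 0.0579
t: 24.95
tool_pos: [0.6564, -0.2353, 0.0211]
orientation: [-2.117, -2.321, 0.0]
force: [-0.6, 0.0, 0.4]
opening: 0.0327
```

```bash
python3 -m handwheel '0 0 0.03 0 0 0;0 0 0.09 0 0 0;0 0 0.15 0 0 0;-0.03 0.005 0.18 0 0 0;-0.1 0.02 0.18 0 0 0' && python3 -m handwheel '-0.12 0.02 0 0 0 0.02;-0.24 0.05 0 0 0 0.02;-0.37 0.07 0 0 0 0.02;-0.48 0.096 0 0 0 0.02;-0.5 0.096 0 0 0 0.02' && python3 -m handwheel '0 0 0 0 0 0;0 0 0 0 0 0;0 0 0 0 0 0'
```

```text
t: 25.45
tool_pos: [0.6296, -0.2305, 0.0806]
orientation: [2.112, 2.316, 0.004]
force: [0.1, -0.0, -0.2]
opening: 0.0327
t: 25.95
tool_pos: [0.4739, -0.1997, 0.0762]
orientation: [-2.099, -2.337, 0.0]
force: [1.2, 0.4, -0.0]
opening: 0.0326
t: 26.25
tool_pos: [0.4782, -0.2011, 0.0764]
orientation: [2.097, 2.336, 0.001]
force: [0.5, -0.2, -0.5]
opening: 0.0328
```

```bash
python3 -m handwheel '-0.006 0.002 0 0 0 0;-0.006 0.002 -0.08 0 0 0;-0.006 0.002 -0.145 0 0 0;-0.006 0.002 -0.145 0 0 0;-0.006 0.002 -0.145 0 0 0'
```

```text
t: 26.75
tool_pos: [0.4746, -0.1997, 0.0316]
orientation: [-2.098, -2.337, 0.0]
force: [0.2, -0.8, 0.4]
opening: 0.0329
```

```bash
python3 -m handwheel '0 0 -0.022 0 0 0;0 0 -0.025 0 0 0;0 0 -0.025 0 0 0;0 0 -0.025 0 0 0'
```

```text
t: 27.15
tool_pos: [0.4755, -0.2003, 0.0251]
orientation: [2.098, 2.336, 0.001]
force: [1.4, -0.6, 1.4]
opening: 0.0326
```

Release, rise, and back off toward the start side.

```bash
python3 -m handwheel '0 0 0 0 0 0;0 0 0 0 0 0;0 0 0 0 0 0;0 0 0 0 0 0' -0.4 && python3 -m handwheel '0 0 0.12 0 0 0;0 0 0.28 0 0 0;0 0 0.42 0 0 0;0 0 0.55 0 0 0;0 0 0.65 0 0 0' && python3 -m handwheel '-0.1 -0.12 0 0 0 0;-0.2 -0.26 0 0 0 0;-0.3 -0.4 0 0 0 0;-0.4 -0.54 0 0 0 0;-0.4 -0.6 0 0 0 0' && python3 -m handwheel '0 0 0 0 0 0;0 0 0 0 0 0;0 0 0 0 0 0'; python3 - <<'E'
from h import *
np.set_printoptions(precision=4,suppress=True)
for cam in("top","scene"):
 p,d=snap(cam,"f"+cam);c=cloud(cam,d);print(cam)
 for n,x,y,r,z0,z1 in [("wcap",.453,.248,.03,.089,.12),("bcap",.4685,.072,.03,.096,.13),("dbulb",.4758,-.2,.03,.074,.11),("dish",.46,.158,.038,.012,.04),("timer",.467,-.112,.042,.016,.04),("stop",.635,.02,.05,.008,.04)]:
    m=(np.hypot(c[...,0]-x,c[...,1]-y)<r)&(c[...,2]>z0)&(c[...,2]<z1);P=c[m]
    if len(P)>3: print(n,len(P),P.mean(0),P.max(0),cv2.minAreaRect(P[:,:2].astype(np.float32)))
im=cv2.imread("pics/ftop.png")[120:270,150:450];a=cv2.resize(im,None,fx=2,fy=2,interpolation=cv2.INTER_CUBIC)
im=cv2.imread("pics/fscene.png")[140:340,260:560];b=cv2.resize(im,(600,300*4//3)[:2])
cv2.imwrite("pics/f.png",np.vstack([a[:,:600],b])[:600] if 0 else a);cv2.imwrite("pics/fs.png",cv2.resize(im,None,fx=2.6,fy=2.6,interpolation=cv2.INTER_CUBIC))
s=robot.read_state();print(s['tool_pos'],s['t'])
E
```

```text
t: 27.55
tool_pos: [0.4745, -0.1998, 0.0241]
orientation: [-2.098, -2.337, 0.0]
force: [0.2, -0.6, 0.2]
opening: 0.0602
t: 28.05
tool_pos: [0.4752, -0.2001, 0.2223]
orientation: [2.097, 2.336, 0.001]
force: [0.1, -0.0, -0.8]
opening: 0.0654
t: 28.55
tool_pos: [0.3516, -0.3825, 0.2194]
orientation: [-2.102, -2.334, 0.002]
force: [0.9, -0.4, 0.2]
opening: 0.0651
t: 28.85
tool_pos: [0.3551, -0.3789, 0.2191]
orientation: [-2.097, -2.338, -0.001]
force: [0.2, -0.6, 0.5]
opening: 0.0652
top
wcap 67 [0.4539 0.2475 0.0985] [0.465  0.2587 0.1025] ((0.45411786437034607, 0.24786725640296936), (0.021557996049523354, 0.02194555476307869), 87.18352508544922)
bcap 79 [0.4692 0.0724 0.1092] [0.4824 0.0844 0.114 ] ((0.46928897500038147, 0.07199596613645554), (0.025076955556869507, 0.024798227474093437), 43.17824935913086)
dbulb 23 [ 0.4778 -0.1995  0.087 ] [ 0.4834 -0.1923  0.0923] ((0.47788962721824646, -0.20024406909942627), (0.010600565932691097, 0.01343894936144352), 59.272037506103516)
dish 38 [0.4594 0.1588 0.0182] [0.4925 0.187  0.0237] ((0.462705135345459, 0.1591445803642273), (0.056225702166
[... 719 characters left out ...]
dbulb 36 [ 0.4758 -0.1999  0.0846] [ 0.4826 -0.1952  0.0938] ((0.4763778746128082, -0.2006228119134903), (0.010475022718310356, 0.012447318062186241), 87.78927612304688)
dish 123 [0.4611 0.1577 0.0171] [0.4931 0.1894 0.0243] ((0.46161049604415894, 0.15725386142730713), (0.05789247900247574, 0.06236541271209717), 44.057594299316406)
timer 462 [ 0.466  -0.1105  0.0229] [ 0.4989 -0.0788  0.0299] ((0.46702203154563904, -0.11183838546276093), (0.05807776376605034, 0.06663592159748077), 5.839587688446045)
stop 131 [0.6321 0.0205 0.0172] [0.6809 0.0438 0.0277] ((0.6496204733848572, 0.011748801916837692), (0.046222787350416183, 0.05517107993364334), 62.55967712402344)
[ 0.3553 -0.3788  0.2193] 28.95
```

View pics/f.png

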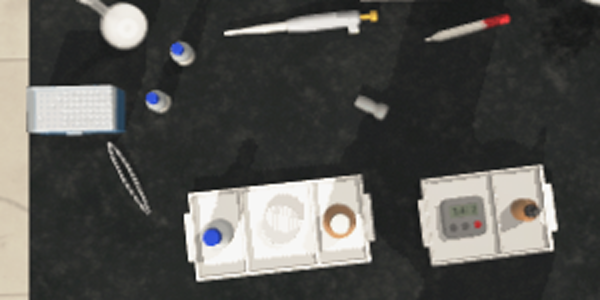

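View pics/fs.png

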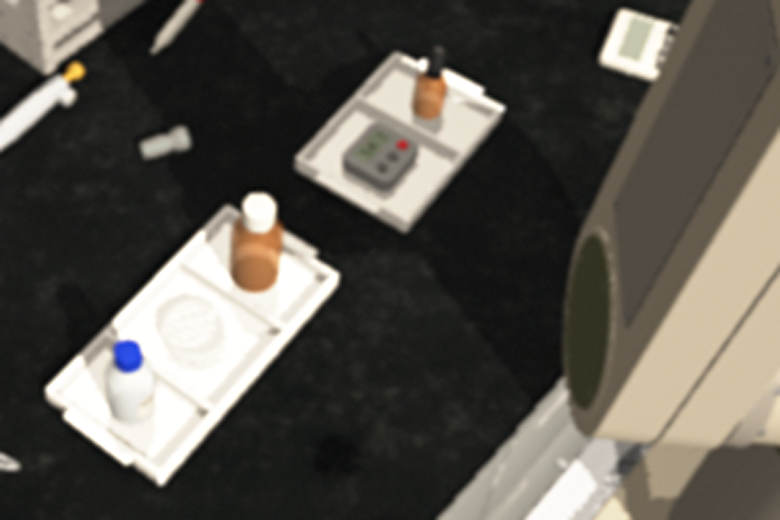

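```bash
python3 -c "
from plant import robot
print(robot.close_job())"
```

```text
the job is handed in; nothing more can be done
None
```

Both kits are made up, and I handed the job in at about 29 s of the 115 s limit. The call reports no verdict.

- **Placement:** White bottle, petri dish and brown bottle are in the long tray. The timer and dropper bottle are in the short tray. The last top and scene pictures, with depth, put each one within about 4 mm of its bay centre, upright or flat. Their tops are about 4 mm higher than on the bench, as they should be standing on the tray floors.
- **Stopper:** It has not moved by more than about 1 mm in the top view. In the scene view its mean position agrees, but its fitted outline was stretched (centre about 19 mm off). I put that down to a few stray depth points, since the stopper looks untouched in both pictures.
- **Look-alikes:** The two small white bottles were left alone. I did not check the things on the drawer box in the last pictures, but the gripper did not go there.
- **Least certain:** The dish is glass on a white tray and gave few depth points, but both cameras agree on where it lies. I did not check that its open side is up; I lifted it straight from where it lay without turning it.

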